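Turn the sample card in the small ring binder

TASK

Two ring binders of component samples lie open on the desk. In the smaller one, with two rings, take the stiff grey card by its tab and turn it over across the rings, from the right-hand page to the left-hand page, so that it lies flat there with its other face up. Leave the card of the larger, four-ring binder as it lies.

Things in the scene. Friction and masses are not known exactly. Their poses are not given: they have to be found in the camera images.
- small_binder_card (a joint): hinge angle of the smaller binder's stiff grey plastic card (80 mm along the ring axis, reaching 85 mm out from it, 4 mm thick, about 60 g): 0 = flat on the right-hand pages, pi/2 = upright, pi = flat on the left-hand pages. Very little friction: it falls to either side by its own weight.
- small_binder_tab (a point): centre of the tab in the middle of the smaller card's outer edge: 24 mm wide along the ring axis, standing 36 mm out from the edge, 4 mm thick, centre 103 mm from the ring axis. 27 mm above the desk at the start (free below, but for 8 mm of cover strip) and when turned. x axis along the ring axis, y from tab to rings. Held lightly across its 24 mm width it pivots between fingers that point down.
- small_binder_rings (a point): middle of the smaller binder's ring axis, about which the card turns, 27 mm above the desk; x along the axis, away from the robot, y to the left-hand page, z up. The binder is fixed. Black cover 92 mm along the axis by 186 mm across, 3 mm thick; page stacks 25 mm high to 84 mm from the axis; two steel rings of 18 mm radius, tops 47 mm up.
- large_binder_card (a joint): hinge angle of the like card of the larger binder (four rings, cover 142 x 226 mm; card 130 mm along the axis, reaching 105 mm out, with the same kind of tab): 0 = flat on its right-hand stack. It is to stay there.

How it is judged:
By the outcome, as a careful person would: the job done as asked, in the order asked, and still so for the second after the job is handed in, with the robot touching nothing.
It also fails if it takes over 40 s, if anything falls off the work surface, if the arm or the gripper's body presses on something with over 40 N, if the wrist force passes 120 N, or if a joint passes its speed limit or range.

ROBOT

A 6-joint arm with a two-finger parallel gripper is mounted at the origin on a cart in front of the work surface, level with it; the furniture and walls round the work are solid. World frame = base frame: x ahead of the robot, y to its left, z up, the work surface at z = 0. Lengths are in mm, angles in rad, forces in N, time in s.
With the tool pointing down it reaches from about 350 to 975 mm from the base axis. Payload 7.1 kg.
Tool frame: the origin (TCP) lies at the very end of the fingers, on their centre line; the grasp point (between the pads) lies 19 mm behind it (ctrl.pinch_z is the z of the grasp point in the tool frame, in mm); z points along the fingers, y is the direction in which the jaws open and shut (so a half turn about z gives the same grasp; the last joint's range is limited). The gripper opens to 88 mm and grips with 3 to 60 N. Pads are 20 mm wide; open, the fingers measure 115 mm over their backs; the gripper's body (75 mm by 178 mm) begins 61 mm behind the grasp point.
Start: joints at [1.218, 0.423, 1.63, -0, 1.089, -0.019], TCP at [204.74, 590.497, 222.675] pointing down, gripper open.
Joint ranges: [-3, 3], [-0.9, 2.11], [0.09, 2.58], [-1.31, 4.45], [0.11, 2.69], [-2.54, 2.54]. Speed limits (rad/s): [2.39, 2.39, 3.01, 3.14, 3.14, 3.14].

INTERFACE

Orientations are given as a rotation vector (axis times angle).
In Python, from workcell import get_obs, optics, ctrl gives the robot as it stands.
- The arm moves only by the shell command python3 -m jog 'ROWS'. ROWS is a JSON object of lists of equal length, an entry for each row: "delta_rot": the turn, a rotation vector about the tool's x, y, z in rad, a list of three; "translation": the shift along the tool's x, y, z in mm, a list of three; "hand": the opening, from -1 (shut) to 1 (fully open). In form: {"delta_rot": [[rx, ry, rz], ...], "translation": [[x, y, z], ...], "hand": [hand, ...]}. A call has 1 to 5 rows; each row is the pose to reach, as a shift and turn from the pose commanded when the call began, along the tool's axes at that moment; what a row does not reach only later rows make up. A row lasts 1/10 s, in which the tool goes at most 50 mm and 8.59 degrees, less where a joint would pass 70% of its speed; a pose out of reach is approached as far as the arm can. A call with a gripper value outside its range is refused whole. The fingers move at their own pace and stop on an object; the grip force is fixed at half the most. Time passes only in rows, so rows that repeat a pose let the fingers close. It gives the time, the measured TCP pose, the force and the opening at its end, in the units of the state.
- get_obs(): the state, without advancing time (a new reading comes with each control period).
- optics.get_image(name): name is "scene" or "side" or "wrist"; returns the picture (480x640x3 uint8, red, green, blue); there is no depth.
- optics.calibration(name): a dict with "intrinsics" (3x3 intrinsics, pixels), "k1" (the pictures are not rectified: a ray, as slopes to the right and down, at radius r is drawn at 1 + k1 r^2 times it, then the intrinsics apply), "cam_to_world" (4x4, takes a point from camera to world coordinates). Camera axes: x right, y up, looking along -z (the intrinsics and any distortion apply to the point x, -y, -z); pixel columns grow to the right and rows downward; lengths in mm; the calibration is good to about 2 mm. A picture is of the moment at which its call begins: read the wrist's pose just before it. calibration takes no time and is no camera call; for the wrist camera it gives the pose at the moment of the call.
- ctrl.close_job(): hands the job in, once; it reports no verdict.
The state is a dict: "t": time; "qpos": joint angles; "qvel": joint speeds; "joint_torque": joint torques, N m; "ee_pos": TCP position; "orientation": TCP orientation; "ft_force": force on the tool from outside, world axes, zero at the start; "moment": the same for the moment, N m; "width": finger opening in mm.
Only numpy, scipy, OpenCV 4.12 (cv2) and the standard library are available. Lean on these libraries where they do the work, as an engineer would, in place of code of your own. Each camera call takes 0.05 s, during which the arm holds its last target. There are 200 camera calls.

## Working session

There is one attempt and no reset: what is moved stays moved. The work goes in short steps, Python scripts to look and compute and a shell command to move; the robot and the scene stay as the last step left them, time stands still between calls to the robot, and variables do not carry over. Pictures are saved under pics/ and viewed, about 8 in all and at most 12, crops included, and the job is handed in when it is done.

```bash
mkdir -p pics; ls
python3 - <<'E'
from workcell import get_obs, optics, ctrl
import cv2, numpy as np
o=get_obs(); print({k:np.round(v,3) for k,v in o.items()}, ctrl.pinch_z)
for n in ['scene','side']:
    cv2.imwrite(f'pics/{n}0.png',optics.get_image(n)[:,:,::-1])
    c=optics.calibration(n); print(n,c['k1'],np.round(c['intrinsics'],1).tolist(),np.round(c['cam_to_world'],2).tolist())
E
```

```text
pics
{'t': np.float64(0.0), 'qpos': array([ 1.218,  0.424,  1.631, -0.   ,  1.089, -0.019]), 'qvel': array([-0.   , -0.002,  0.   , -0.   ,  0.002,  0.001]), 'joint_torque': array([ 2.0000e-03, -5.4464e+01, -2.7366e+01,  6.4000e-02,  2.3000e-02,
       -0.0000e+00]), 'ee_pos': array([204.549, 589.983, 221.905]), 'orientation': array([-5.220e-01, -3.098e+00,  2.000e-03]), 'ft_force': array([ 0.061,  0.202, -0.561]), 'moment': array([-0.024,  0.042, -0.055]), 'width': np.float64(88.046)} -18.700000000000003
scene -0.0950029608589887 [[488.2, 0.0, 314.9], [0.0, 488.2, 234.0], [0.0, 0.0, 1.0]] [[0.67, 0.34, -0.66, -110.92], [-0.74, 0.31, -0.59, -591.13], [0.0, 0.89, 0.46, 501.3], [0.0, 0.0, 0.0, 1.0]]
side -0.017411317954893306 [[494.7, 0.0, 310.5], [0.0, 494.7, 248.3], [0.0, 0.0, 1.0]] [[-1.0, 0.04, -0.03, 446.14], [-0.05, -0.59, 0.81, 720.13], [0.01, 0.81, 0.59, 626.82], [0.0, 0.0, 0.0, 1.0]]
```

View pics/scene0.png

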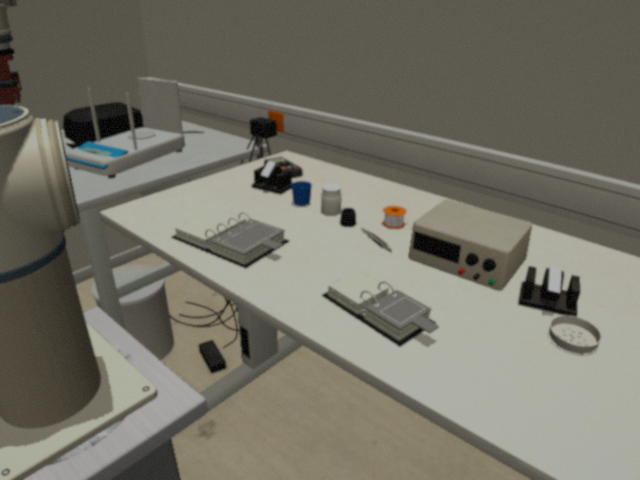

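View pics/side0.png

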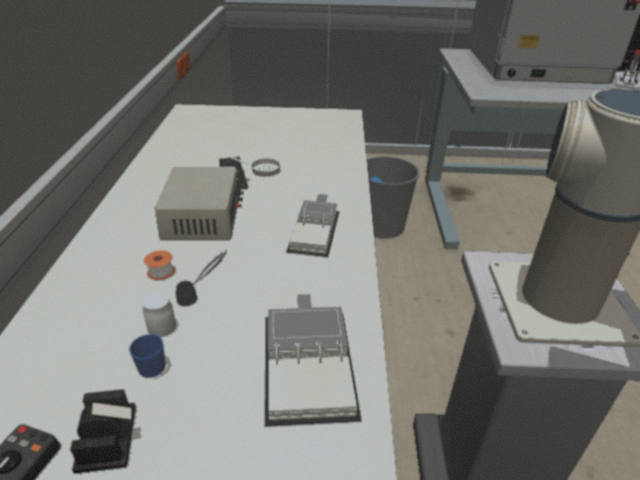

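The scene view shows the small binder's tab at about (427,324), with rings near (367,291) and (383,291). In the side view the tab is at about (321,198). The large binder is to the robot's left.

```bash
cat > h.py <<'E'
from workcell import get_obs, optics, ctrl
import cv2, numpy as np
from scipy.spatial.transform import Rotation as R
def cast(c,uv,z):
    d=np.array([c['k1'],0,0,0,0.])
    n=cv2.undistortPoints(np.array([[uv]],float),c['intrinsics'],d)[0,0]
    T=np.array(c['cam_to_world']); r=T[:3,:3]@[n[0],-n[1],-1]; p=T[:3,3]
    return p+r*(z-p[2])/r[2]
def proj(c,P):
    T=np.linalg.inv(c['cam_to_world']); q=T[:3,:3]@P+T[:3,3]
    x,y=q[0]/-q[2],-q[1]/-q[2]; s=1+c['k1']*(x*x+y*y); K=c['intrinsics']
    return np.array([K[0,0]*x*s+K[0,2],K[1,1]*y*s+K[1,2]])
E
python3 - <<'E'
from h import *
S=optics.calibration('scene');D=optics.calibration('side')
print(cast(S,(427,324),27),cast(D,(321,198),27))
for uv in [(400,340),(325,295)]: print('scene cover',cast(S,uv,2))
for uv in [(325,255),(288,250),(339,210)]: print('side cover',cast(D,uv,2))
for n,w in (('scene',(310,260,140,100)),('side',(270,180,90,90))):
    x,y,a,b=w; im=cv2.imread(f'pics/{n}0.png')[y:y+b,x:x+a]
    cv2.imwrite(f'pics/c_{n}.png',cv2.resize(im,None,fx=400/a,fy=400/a,interpolation=cv2.INTER_CUBIC))
a=cv2.imread('pics/c_scene.png');b=cv2.imread('pics/c_side.png')
o=np.zeros((400,800,3),np.uint8);o[:a.shape[0],:400]=a;o[:b.shape[0],400:]=b
cv2.imwrite('pics/crop.png',o)
E
```

```text
[ 461.62482148 -315.58903145   27.        ] [ 462.57115127 -308.55019901   27.        ]
scene cover [ 427.53803834 -290.17813391    2.        ]
scene cover [ 442.33596587 -120.64161549    2.        ]
side cover [ 447.53119179 -114.91387814    2.        ]
side cover [ 526.78210807 -127.54401813    2.        ]
side cover [ 418.29800214 -297.52265935    2.        ]
```

View pics/crop.png

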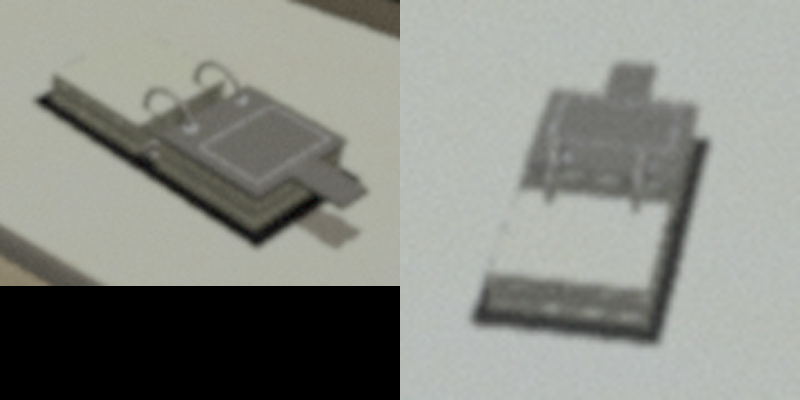

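```bash
cat >> h.py <<'E'
def to(P,ydir=None,ref=None):
    """tool-frame shift and z-turn to TCP P with tool y along world angle ydir, tool straight down"""
    o=get_obs(); A=R.from_rotvec(o['orientation']); t=A.inv().apply(np.array(P)-o['ee_pos'])
    y=ydir
    B=R.from_matrix(np.array([[np.sin(y),np.cos(y),0],[-np.cos(y),np.sin(y),0],[0,0,1.]])@np.eye(3)) if 0 else None
    Y=np.array([np.cos(y),np.sin(y),0]);Z=np.array([0,0,-1.]);X=np.cross(Y,Z)
    B=R.from_matrix(np.c_[X,Y,Z])
    print('t',round(float(o['t']),2),'trans',np.round(t,1).tolist(),'rot',np.round((A.inv()*B).as_rotvec(),3).tolist())
E
python3 - <<'E'
from h import *
S=optics.calibration('scene');D=optics.calibration('side')
P=[cast(D,u,2)[:2] for u in [(328.5,256.5),(286.9,252.5),(339.3,212)]]+[cast(S,u,2)[:2] for u in [(400.3,345.8),(323.3,294.3)]]
print(np.round(P,1)); print(cast(S,(427.3,323.7),27),cast(D,(322.2,198.5),27))
to([420,330,200],np.deg2rad(30))
to([440,-300,190],-.157)
E
```

```text
[[ 440.1 -110.1]
 [ 528.3 -118.5]
 [ 417.6 -288.5]
 [ 416.1 -298.3]
 [ 441.9 -116.9]]
[ 462.60777203 -315.54964868   27.        ] [ 459.63336072 -306.39153188   27.        ]
t 0.1 trans [-288.7, -175.1, 22.2] rot [-0.001, 0.0, 0.713]
t 0.1 trans [-514.0, -763.8, 33.0] rot [-0.001, 0.001, 1.394]
```

```bash
python3 -m jog '{"delta_rot":[[0,0,0.713],[0,0,0.713],[0,0,0.713],[0,0,0.713],[0,0,0.713]],"translation":[[-289,-175,20],[-289,-175,20],[-289,-175,20],[-289,-175,20],[-289,-175,20]],"hand":[1,1,1,1,1]}'
python3 - <<'E'
from h import *
to([440,-300,200],-.13)
E
```

```text
t: 0.6
ee_pos: [364.8, 396.7, 207.6]
orientation: [-1.577, -2.717, 0.001]
ft_force: [1.3, 0.0, -1.0]
width: 88.0
t 0.6 trans [-642.3, -280.1, 7.8] rot [-0.0, 0.0, 0.649]
```

```bash
python3 -m jog '{"delta_rot":[[0,0,0.65],[0,0,0.65],[0,0,0.65],[0,0,0.65],[0,0,0.65]],"translation":[[-642,-280,5],[-642,-280,5],[-642,-280,5],[-642,-280,5],[-642,-280,5]],"hand":[1,1,1,1,1]}'
python3 - <<'E'
from h import *
to([440,-300,200],-.13)
E
```

```text
t: 1.1
ee_pos: [391.9, 148.1, 206.0]
orientation: [2.361, 2.072, -0.0]
ft_force: [0.8, -1.0, -0.1]
width: 88.0
t 1.1 trans [-438.1, 106.0, 6.1] rot [0.0, 0.0, -0.0]
```

```bash
python3 -m jog '{"delta_rot":[[0,0,0],[0,0,0],[0,0,0],[0,0,0],[0,0,0]],"translation":[[-438,106,6],[-438,106,6],[-438,106,6],[-438,106,6],[-438,106,6]],"hand":[1,1,1,1,1]}';python3 - <<'E'
from h import *
to([440,-300,200],-.13)
E
```

```text
t: 1.6
ee_pos: [419.7, -100.5, 202.8]
orientation: [2.357, 2.077, 0.0]
ft_force: [1.9, 0.2, 0.3]
width: 87.8
t 1.6 trans [-195.4, 45.3, 2.8] rot [0.0, -0.0, 0.004]
```

```bash
python3 -m jog '{"delta_rot":[[0,0,0],[0,0,0],[0,0,0],[0,0,0],[0,0,0]],"translation":[[-195,45,3],[-195,45,3],[-195,45,3],[-195,45,3],[-195,45,3]],"hand":[1,1,1,1,1]}';python3 - <<'E'
from h import *
o=get_obs();W=optics.calibration('wrist')
cv2.imwrite('pics/w1.png',optics.get_image('wrist')[:,:,::-1])
print(o['ee_pos'],o['qpos'],np.round(W['cam_to_world'],2).tolist(),proj(W,np.array([461,-311,27])))
np.save('W1.npy',W['cam_to_world'])
E
```

```text
t: 2.1
ee_pos: [440.8, -302.9, 199.7]
orientation: [2.36, 2.07, -0.0]
ft_force: [-0.1, 0.0, -0.2]
width: 87.9
[ 440.77442426 -302.88485673  199.73987762] [-6.23814400e-01  3.20142082e-01  1.84994720e+00 -1.04391745e-03
  9.68950593e-01 -4.92762799e-01] [[0.99, 0.12, 0.03, 450.49], [-0.13, 0.95, 0.28, -225.51], [0.0, -0.29, 0.96, 361.59], [0.0, 0.0, 0.0, 1.0]] [342.31239246 217.66844354]
```

View pics/w1.png

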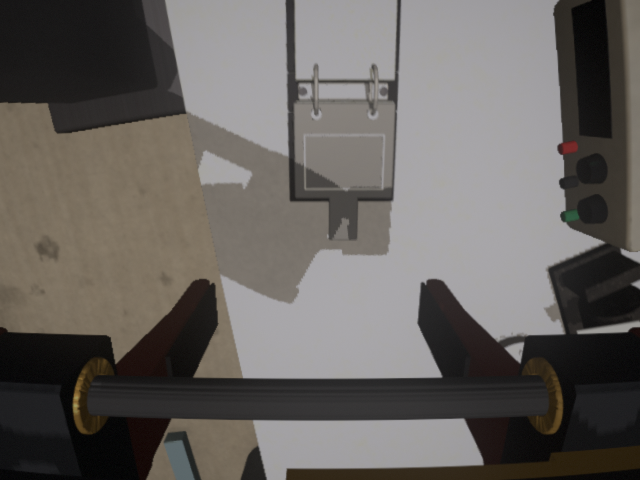

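The wrist view shows the tab at columns 330–357, ending at row 240. The card runs over columns 292–395, and the rings are at (316,88) and (374,88).

Run:
```python
from h import *
W=optics.calibration('wrist');W['cam_to_world']=np.load('W1.npy')
for n,uv,z in [('tabL',(330,240),29),('tabR',(357,240),29),('ringL',(317,66),47),('ringR',(374,66),47),('covL',(289,200),3),('covR',(394,200),3)]:
    print(n,cast(W,uv,z).round(1))
a,b=cast(W,(317,66),47),cast(W,(374,66),47);t=(cast(W,(330,240),29)+cast(W,(357,240),29))/2
m=(a+b)/2-t; print('tip->ring',np.hypot(m[0],m[1]),'yaw',-np.arctan2(m[0],m[1]),'ringyaw',np.arctan2((b-a)[1],(b-a)[0]))
c=cast(W,(289,200),3)-cast(W,(394,200),3); print(np.arctan2(-c[1],-c[0]),np.linalg.norm(c))
```

```text
tabL [ 448.5 -328.4   29. ]
tabR [ 471.1 -331.4   29. ]
ringL [ 455.1 -192.    47. ]
ringR [ 495.8 -197.    47. ]
covL [ 416.8 -295.1    3. ]
covR [ 509.1 -307.     3. ]
tip->ring 136.29252023748248 yaw -0.11512275445993124 ringyaw -0.12355885638075641
-0.12811410754937885 93.04268743623666
```

Run:
```python
from h import *
to([461.5,-315.7,13],-.124)
```

```text
t 2.15 trans [-12.7, 23.5, 186.3] rot [-0.0, 0.0, -0.006]
```

```bash
python3 -m jog '{"delta_rot":[[0,0,-0.006],[0,0,-0.006],[0,0,-0.006],[0,0,-0.006],[0,0,-0.006]],"translation":[[-13,23.5,40],[-13,23.5,80],[-13,23.5,120],[-13,23.5,155],[-13,23.5,186]],"hand":[1,1,1,1,1]}'; python3 -m jog '{"delta_rot":[[0,0,0],[0,0,0]],"translation":[[0,0,0],[0,0,0]],"hand":[1,1]}';python3 - <<'E'
from h import *
to([461.5,-315.7,13],-.124)
cv2.imwrite('pics/w2.png',optics.get_image('wrist')[:,:,::-1])
E
```

```text
t: 2.65
ee_pos: [461.1, -311.4, 12.0]
orientation: [-2.348, -2.084, 0.001]
ft_force: [0.3, -0.4, 1.0]
width: 87.8
t: 2.85
ee_pos: [461.5, -312.2, 13.9]
orientation: [-2.348, -2.084, 0.001]
ft_force: [0.6, -0.2, 0.7]
width: 88.0
t 2.85 trans [-3.4, 0.4, 0.9] rot [-0.002, -0.001, 0.005]
```

View pics/w2.png

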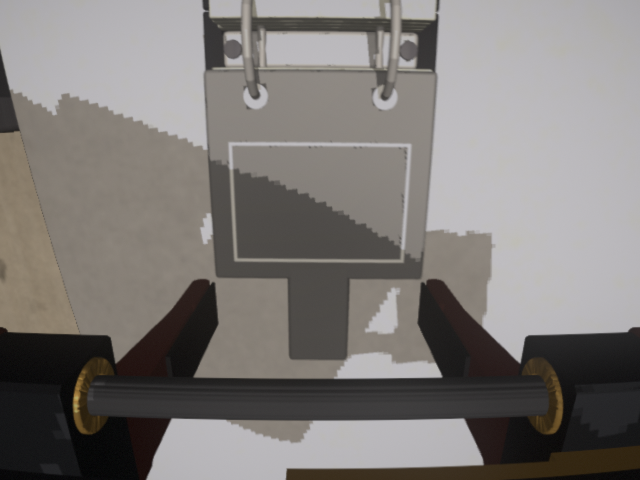

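The tab (columns 290–349, end row 359) is centred between the fingers.

Run:
```python
from h import *
W=optics.calibration('wrist');o=get_obs();A=R.from_rotvec(o['orientation'])
for uv in [(290,359),(348,359),(216,277),(422,277)]:
    p=cast(W,uv,29); print(p.round(1),A.inv().apply(p-o['ee_pos']).round(1))
```

```text
[ 448.9 -330.5   29. ] [-19.  -11.3 -14.1]
[ 472.7 -333.3   29. ] [-19.   12.7 -14.1]
[ 425.4 -291.    29. ] [ 17.4 -39.3 -14.1]
[ 504.7 -300.4   29. ] [ 17.5  40.5 -14.1]
```

```bash
python3 -m jog '{"delta_rot":[[0,0,0.004],[0,0,0.004],[0,0,0.004],[0,0,0.004],[0,0,0.004]],"translation":[[-4.5,0.6,0],[-4.5,0.6,0],[-4.5,0.6,0],[-4.5,0.6,0],[-4.5,0.6,0]],"hand":[1,1,0.5,-0.2,-0.7]}'; python3 -m jog '{"delta_rot":[[0,0,0],[0,0,0],[0,0,0],[0,0,0],[0,0,0]],"translation":[[0,0,0],[0,0,0],[0,0,0],[0,0,0],[0,0,0]],"hand":[-0.7,-0.7,-0.7,-0.7,-0.7]}'
```

```text
t: 3.4
ee_pos: [461.9, -318.0, 14.1]
orientation: [2.355, 2.079, 0.0]
ft_force: [-0.6, -0.2, 0.5]
width: 67.4
t: 3.9
ee_pos: [461.9, -317.9, 13.8]
orientation: [-2.355, -2.079, 0.0]
ft_force: [0.4, -0.3, 0.6]
width: 27.5
```

```bash
python3 -m jog '{"delta_rot":[[0,0,0],[0,0,0],[0,0,0]],"translation":[[0,0,0],[0,0,0],[0,0,0]],"hand":[-0.7,-0.7,-0.7]}'
python3 - <<'E'
import numpy as np
# rel shifts per call of 5 rows x 9 deg
r=107
for k in range(4):
    a0=k*np.pi/4
    print([[round(r*(np.cos(a0)-np.cos(a0+np.pi/20*i)),1),0,round(-r*(np.sin(a0+np.pi/20*i)-np.sin(a0)),1)] for i in range(1,6)])
E
```

```text
t: 4.2
ee_pos: [461.1, -317.8, 13.6]
orientation: [-2.354, -2.079, 0.001]
ft_force: [-5.2, -2.1, 1.9]
width: 23.1
[[np.float64(1.3), 0, np.float64(-16.7)], [np.float64(5.2), 0, np.float64(-33.1)], [np.float64(11.7), 0, np.float64(-48.6)], [np.float64(20.4), 0, np.float64(-62.9)], [np.float64(31.3), 0, np.float64(-75.7)]]
[[np.float64(12.8), 0, np.float64(-10.9)], [np.float64(27.1), 0, np.float64(-19.7)], [np.float64(42.6), 0, np.float64(-26.1)], [np.float64(58.9), 0, np.float64(-30.0)], [np.float64(75.7), 0, np.float64(-31.3)]]
[[np.float64(16.7), 0, np.float64(1.3)], [np.float64(33.1), 0, np.float64(5.2)], [np.float64(48.6), 0, np.float64(11.7)], [np.float64(62.9), 0, np.float64(20.4)], [np.float64(75.7), 0, np.float64(31.3)]]
[[np.float64(10.9), 0, np.float64(12.8)], [np.float64(19.7), 0, np.float64(27.1)], [np.float64(26.1), 0, np.float64(42.6)], [np.float64(30.0), 0, np.float64(58.9)], [np.float64(31.3), 0, np.float64(75.7)]]
```

```bash
python3 -m jog '{"delta_rot":[[0,0,0],[0,0,0],[0,0,0],[0,0,0],[0,0,0]],"translation":[[0.3,0,-8.4],[1.3,0,-16.7],[2.9,0,-25],[5.2,0,-33.1],[5.2,0,-33.1]],"hand":[-0.7,-0.7,-0.7,-0.7,-0.7]}';python3 - <<'E'
from h import *
cv2.imwrite('pics/w3.png',optics.get_image('wrist')[:,:,::-1])
E
```

```text
t: 4.7
ee_pos: [461.9, -311.7, 47.9]
orientation: [-2.353, -2.079, 0.0]
ft_force: [-5.2, 2.3, -2.6]
width: 23.5
```

View pics/w3.png

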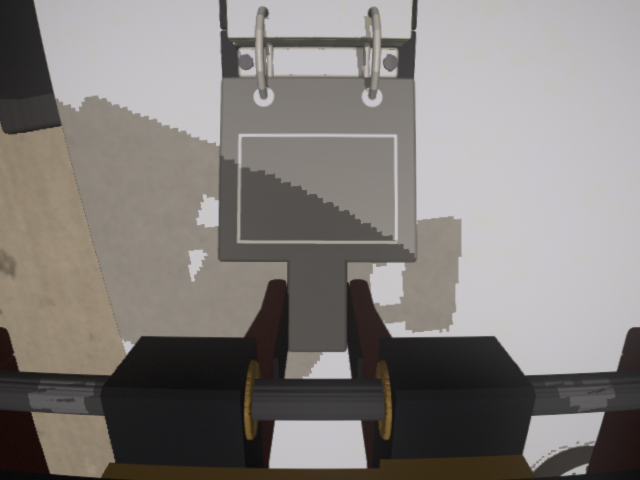

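The card is held and rising, with small forces, so I'm continuing the arc.

```bash
python3 -m jog '{"delta_rot":[[0,0,0],[0,0,0],[0,0,0],[0,0,0],[0,0,0]],"translation":[[6.5,0,-15.5],[15.2,0,-29.8],[26.1,0,-42.6],[38.9,0,-53.5],[53.2,0,-62.2]],"hand":[-0.7,-0.7,-0.7,-0.7,-0.7]}'; python3 -m jog '{"delta_rot":[[0,0,0]],"translation":[[0,0,0]],"hand":[-0.7]}'
```

```text
t: 5.25
ee_pos: [468.6, -258.8, 110.6]
orientation: [-2.354, -2.08, 0.001]
ft_force: [-4.1, 0.9, -8.7]
width: 23.4
t: 5.35
ee_pos: [468.8, -257.9, 111.0]
orientation: [-2.353, -2.081, 0.0]
ft_force: [-7.6, 0.4, -1.2]
width: 23.5
```

```bash
python3 -m jog '{"delta_rot":[[0,0,0],[0,0,0],[0,0,0],[0,0,0],[0,0,0]],"translation":[[15.5,0,-6.5],[31.9,0,-10.4],[48.6,0,-11.7],[65.3,0,-10.4],[81.7,0,-6.5]],"hand":[-0.7,-0.7,-0.7,-0.7,-0.7]}'; python3 -m jog '{"delta_rot":[[0,0,0]],"translation":[[0,0,0]],"hand":[-0.7]}';python3 - <<'E'
from h import *
cv2.imwrite('pics/w4.png',optics.get_image('wrist')[:,:,::-1])
E
```

```text
t: 5.85
ee_pos: [479.0, -178.0, 118.0]
orientation: [2.353, 2.08, -0.001]
ft_force: [-8.1, -1.2, 5.6]
width: 23.7
t: 5.95
ee_pos: [479.2, -176.8, 117.6]
orientation: [2.353, 2.081, 0.0]
ft_force: [-7.7, 1.6, 8.6]
width: 23.5
```

View pics/w4.png

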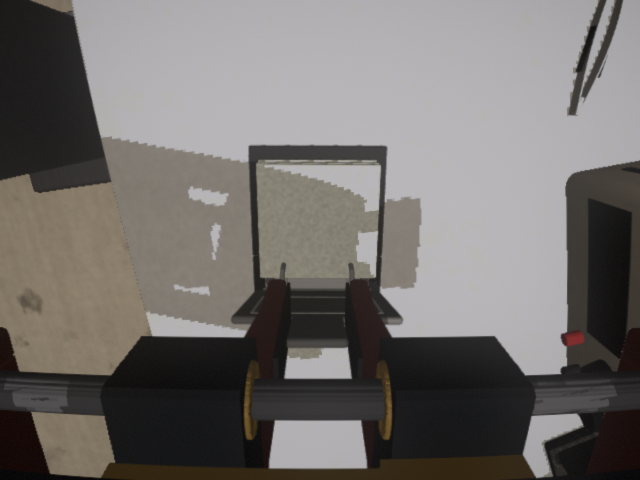

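The card is about upright (row ~310) and still held by its tab; forces are small.

```bash
python3 -m jog '{"delta_rot":[[0,0,0],[0,0,0],[0,0,0],[0,0,0],[0,0,0]],"translation":[[15.5,0,6.5],[29.8,0,15.2],[42.6,0,26.1],[53.5,0,38.9],[62.2,0,53.2]],"hand":[-0.7,-0.7,-0.7,-0.7,-0.7]}'; python3 -m jog '{"delta_rot":[[0,0,0]],"translation":[[0,0,0]],"hand":[-0.7]}'
```

```text
t: 6.5
ee_pos: [487.0, -114.9, 64.2]
orientation: [-2.355, -2.079, -0.002]
ft_force: [-6.3, 6.3, 5.2]
width: 23.5
t: 6.6
ee_pos: [487.0, -114.5, 63.1]
orientation: [-2.353, -2.08, -0.002]
ft_force: [-4.8, 7.9, 6.1]
width: 23.5
```

```bash
python3 -m jog '{"delta_rot":[[0,0,0],[0,0,0],[0,0,0],[0,0,0],[0,0,0]],"translation":[[4,0,8],[6.5,0,15.5],[9,0,24],[10.4,0,31.9],[11.3,0,40]],"hand":[-0.7,-0.7,-0.7,-0.7,-0.7]}'; python3 -m jog '{"delta_rot":[[0,0,0],[0,0,0],[0,0,0]],"translation":[[0.2,0,4],[0.4,0,8.5],[0.4,0,8.5]],"hand":[-0.7,-0.7,-0.7]}';python3 - <<'E'
from h import *
cv2.imwrite('pics/w5.png',optics.get_image('wrist')[:,:,::-1])
E
```

```text
t: 7.1
ee_pos: [488.4, -104.1, 23.8]
orientation: [-2.354, -2.079, -0.002]
ft_force: [-5.5, 7.2, 3.3]
width: 23.2
t: 7.4
ee_pos: [488.4, -103.8, 15.0]
orientation: [-2.354, -2.079, -0.001]
ft_force: [-3.8, 7.7, 2.8]
width: 23.7
```

View pics/w5.png

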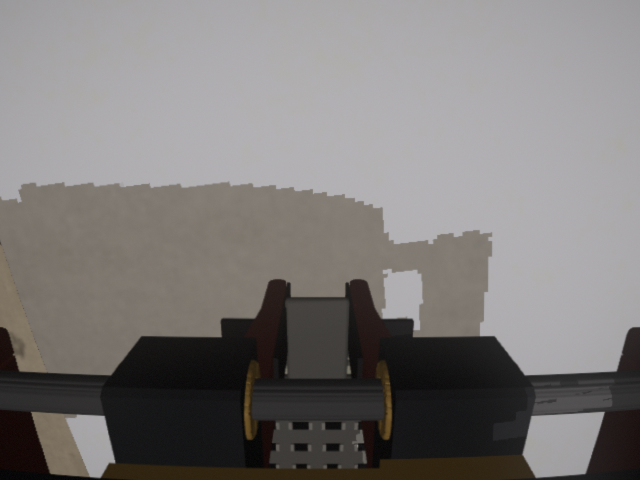

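The tab is down on the left (rows 297–378), still between the fingers. Releasing it and going up.

```bash
python3 -m jog '{"delta_rot":[[0,0,0],[0,0,0],[0,0,0],[0,0,0],[0,0,0]],"translation":[[0,0,0],[0,0,0],[0,0,0],[0,0,0],[0,0,0]],"hand":[0.6,0.6,0.6,0.6,0.6]}'; python3 -m jog '{"delta_rot":[[0,0,0],[0,0,0],[0,0,0],[0,0,0],[0,0,0]],"translation":[[5,0,0],[5,0,-30],[5,0,-70],[5,0,-110],[5,0,-150]],"hand":[0.6,0.6,0.6,0.6,0.6]}';python3 -m jog '{"delta_rot":[[0,0,0],[0,0,0],[0,0,0],[0,0,0],[0,0,0]],"translation":[[-60,0,-40],[-110,0,-40],[-110,0,-40],[-110,0,-40],[-110,0,-40]],"hand":[0.6,0.6,0.6,0.6,0.6]}';python3 - <<'E'
from h import *
a=optics.get_image('wrist')[:,:,::-1];cv2.imwrite('pics/w6.png',a)
b=optics.get_image('side')[:,:,::-1];cv2.imwrite('pics/side6.png',b)
o=np.zeros((480,800,3),np.uint8);o[:300,:400]=cv2.resize(a,(400,300));o[:400,400:]=cv2.resize(b[150:450,240:540],(400,400))
cv2.imwrite('pics/end.png',o)
E
```

```text
t: 7.95
ee_pos: [488.9, -105.7, 14.2]
orientation: [2.354, 2.079, 0.001]
ft_force: [0.3, 0.1, 0.3]
width: 60.1
t: 8.45
ee_pos: [488.6, -100.2, 165.2]
orientation: [-2.354, -2.079, 0.001]
ft_force: [0.9, -0.7, -0.2]
width: 70.1
t: 8.95
ee_pos: [475.0, -209.4, 203.5]
orientation: [-2.356, -2.077, -0.0]
ft_force: [-1.2, 0.3, -0.1]
width: 70.1
```

View pics/end.png

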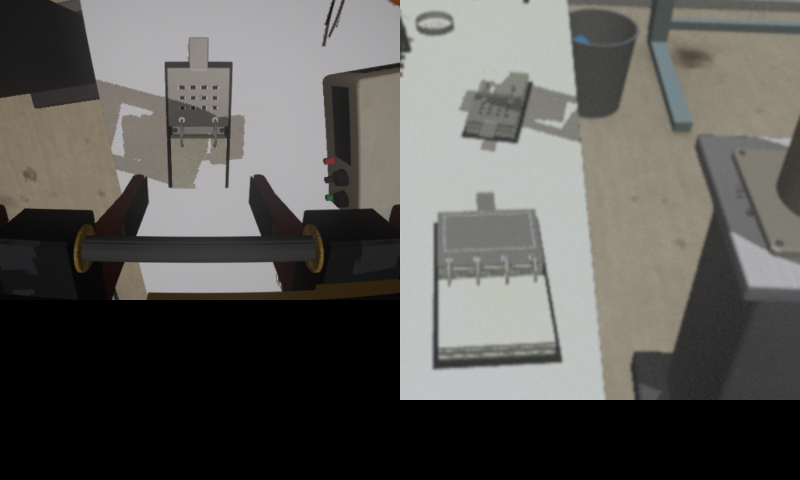

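The small card now lies on the left-hand page with its slotted face up, and its tab is at about (198,53) in the wrist half. The large card still lies on its own stack. The robot is clear.

```bash
python3 -c "
from workcell import ctrl; print(ctrl.close_job())"
```

```text
the job is handed in; nothing more can be done
None
```

I turned the small two-ring binder's grey card over from the right-hand page to the left-hand page, and the job is handed in. I gripped the card by its tab and carried it over the rings along its hinge arc. I then released it with the tab at resting height and backed away.

- **Result:** the last wrist and side pictures show the card on the left-hand page with its other, slotted face up. The large binder's card still lies on its right-hand stack.
- **Limits:** the robot stood clear of everything, and its clock read about 9 s of the 40 s allowed. Force readings during the turn stayed near 10 N.
- **Not measured:** I judged that the card lies flat from those pictures and did not measure its angle. No check failed.

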